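# Deal out two carving kits and the shared mallet

## Robot

A 7-joint arm with a two-finger parallel gripper is mounted at the origin on the work surface. World frame = base frame: x ahead of the robot, y to its left, z up, the work surface at z = 0. Lengths are in mm, angles in rad, forces in N, time in s.
With the tool pointing down it reaches from about 350 to 900 mm from the base axis. Payload 7.2 kg.
Tool frame: the origin (TCP) lies at the very end of the fingers, on their centre line; the grasp point (between the pads) lies 19 mm behind it; z points along the fingers, y is the line along which they close (so a half turn about z gives the same grasp; the last joint's range is limited). The gripper opens to 85 mm and grips with 20 to 120 N. Pads are 22 mm wide; open, the fingers measure 114 mm over their backs; the gripper's body (76 mm by 85 mm) begins 54 mm behind the grasp point. The pads swing forward as they close: fully open they stand 13 mm farther back than shut.
Start: joints at [-1.222, 0.411, -0.013, 1.596, 0.006, 1.134, -0.082], TCP at [253.032, 571.492, 231.297] pointing down, gripper open.
Joint ranges: [-2.95, 2.95], [-0.29, 1.99], [-1.47, 1.44], [0.14, 2.54], [-1.03, 4.17], [0.13, 1.85], [-2.86, 2.86]. Speed limits (rad/s): [2.39, 2.39, 3.01, 3.01, 3.14, 3.14, 3.14].

## Interface

Orientations are given as [roll, pitch, yaw] about the fixed x, y, z axes, in that order (R = Rz(yaw) Ry(pitch) Rx(roll)).
In Python, from rig import read_state, snapshot, finish_job gives the robot as it stands.
- The arm moves only by the tool servo_tool, never from a script. Its argument "rows" is a list of rows, each an object of numbers: "tx", "ty", "tz": the shift along the tool's x, y, z in cm; "ax", "ay", "az": the turn, a rotation vector about the tool's x, y, z in degrees; "grip": the closure, from -1 (fully open) to 1 (shut). In form: [{"tx": .., "ty": .., "tz": .., "ax": .., "ay": .., "az": .., "grip": ..}, ...]. A call has 1 to 20 rows; each row shifts and turns the commanded pose from where the row before left it, along the tool's axes as they then stand; what a row does not reach is not made up. A row lasts 1/8 s, in which the tool goes at most 62.5 mm and 10.7 degrees, less where a joint would pass 70% of its speed; a pose out of reach is approached as far as the arm can. A call is refused whole if a number of a shift passes 6.25 or a number of a turn 10.7, either way. A call with a gripper value outside its range is refused whole. The fingers move at their own pace and stop on an object; the grip force is fixed at half the most. Time passes only in rows, so rows that do not move let the fingers close. It gives the time, the measured TCP pose, the force, the opening and the grip force at its end, in the units of the state.
- read_state(): the state, without advancing time (a new reading comes with each control period).
- snapshot(name): name is "scene" or "top"; returns a dict with "img" (480x640x3 uint8, blue, green, red), "vfov" (degrees; the focal length in pixels is half the picture's height over the tangent of half this angle, whatever the lens; pixels are square), "cx", "cy" (the principal point, pixels), "k1" (the pictures are not rectified: a ray, as slopes to the right and down, at radius r is drawn at 1 + k1 r^2 times it, then the intrinsics apply), "world_to_cam" (4x4, takes a point from world to camera coordinates). Camera axes: x right, y down, z forward; pixel columns grow to the right and rows downward; lengths in mm; the calibration is good to about 2 mm. A picture is of the moment at which its call begins. There is no depth.
- finish_job(): hands the job in; it is judged then, once.
The state is a dict: "clock": time; "joint_positions": joint angles; "qd": joint speeds; "tau": joint torques, N m; "tcp_pos": TCP position; "orientation": TCP orientation; "wrist_force": force on the tool from outside, world axes, zero at the start; "moment": the same for the moment, N m; "finger_gap": finger opening in mm; "finger_force": force on a finger pad.
Only numpy, scipy, OpenCV 4.12 (cv2) and the standard library are available. Lean on these libraries where they do the work, as an engineer would, in place of code of your own. Each camera call takes 0.05 s, during which the arm holds its last target. There are 200 camera calls.

## Task

Set out two carving places by dealing one piece to each board in turn, round board first: oblong base flat in the middle of the round board, round base flat in the middle of the square rimmed tray, then the house upright in the middle of the oblong base with its ridge running along the base's length, then the gnome upright in the middle of the round base. Last, stand the wooden mallet, handle up, on the table midway between the round board and the tray, in line with their centres. Leave the drinks can and the eraser where they are.

Things in the scene. Friction and masses are not known exactly. Their poses are not given: they have to be found in the camera images.
- round_board: Fixed plain round wooden board, diameter 150 mm, 15 mm thick, flat top. Origin: centre of its underside, on the table; its yaw equals that of the tray. Its centre is 270 mm from the tray's centre, on the left or the right of the tray.
- tray: Fixed square wooden tray, 140 by 140 mm outside, floor top 12 mm above the table, rim 8 mm wide all round reaching 18 mm above the table (6 mm above the tray's floor). Origin: centre of its underside, on the table; x and y along its sides; y is parallel (either way) to the line to the round board's centre.
- oblong_base: Loose pale wooden block, a rectangular plinth 80 mm (its x) by 54 mm (its y) by 20 mm high, lying flat, 45 g. Origin: centre of its underside.
- round_base: Loose pale wooden disc, a round plinth of diameter 60 mm, 20 mm high, lying flat, 30 g. Origin: centre of its underside.
- house: Loose pale wooden carved house, 44 mm long (its x, along the ridge) by 36 mm wide (its y), upright walls to 38 mm high, gable ridge at 56 mm, a small chimney to 58 mm, 40 g. Origin: centre of its underside.
- gnome: Loose pale wooden carved gnome: upright cylinder of diameter 42 mm up to 38 mm high, then a pointed hat to 70 mm, with a small nose, 40 g. Origin: centre of its underside.
- mallet: Loose turned wooden carver's mallet standing on its head, 150 mm tall: round head of diameter 48 mm at the foot to 56 mm, up to 80 mm high; above it an upright round handle of diameter 26 mm from 86 to 144 mm above the foot. 0.18 to 0.35 kg. Origin: centre of the head's underside; z up along the handle.
- can: Bystander: bare aluminium drinks can, upright, diameter 66 mm, 120 mm high, loose, standing among the pieces. Origin: centre of its underside.
- eraser: Bystander: white eraser, 18 by 40 by 12 mm high, loose, lying in front of the gap between the boards. Origin: centre of its underside.
Mind the look-alikes: they are no part of the job. Leave any green or yellow look-alike of the oblong_base alone.

How it is judged (in metres and radians):
On the way, in this order (a step that is already met when the one before it is completed fails the run):
1. the oblong base lies released in the middle of the round board (horizontal distance between oblong_base and round_board below 0.015 m and z of oblong_base in the frame of round_board between 0.01 and 0.02 m and angle between oblong_base's own z axis and vertical below 0.12 rad and linear speed of oblong_base below 0.03 m/s and angular speed of oblong_base below 0.4 rad/s and contact force between oblong_base and the fingers below 0.1 N), for 0.2 s.
2. the round base lies released in the middle of the tray (horizontal distance between round_base and tray below 0.015 m and z of round_base in the frame of tray between 0.007 and 0.017 m and angle between round_base's own z axis and vertical below 0.12 rad and linear speed of round_base below 0.03 m/s and angular speed of round_base below 0.4 rad/s and contact force between round_base and the fingers below 0.1 N), for 0.2 s.
3. the house stands released on the oblong base, ridge along it (horizontal distance between house and oblong_base below 0.01 m and z of house in the frame of oblong_base between 0.015 and 0.025 m and angle between house's own z axis and vertical below 0.12 rad and angle between the x axis of house and the x axis of oblong_base, either way round below 0.26 rad and linear speed of house below 0.03 m/s and angular speed of house below 0.4 rad/s and contact force between house and the fingers below 0.1 N), for 0.2 s.
4. the gnome stands released on the round base (horizontal distance between gnome and round_base below 0.01 m and z of gnome in the frame of round_base between 0.015 and 0.025 m and angle between gnome's own z axis and vertical below 0.12 rad and linear speed of gnome below 0.03 m/s and angular speed of gnome below 0.4 rad/s and contact force between gnome and the fingers below 0.1 N), for 0.2 s.
5. the mallet stands released midway between the boards (horizontal distance between mallet and round_board below 0.16 m and horizontal distance between mallet and tray below 0.16 m and x of mallet in the frame of tray between -0.03 and 0.03 m and height (world z) of mallet below 0.006 m and angle between mallet's own z axis and vertical below 0.1 rad and linear speed of mallet below 0.03 m/s and angular speed of mallet below 0.4 rad/s and contact force between mallet and the fingers below 0.1 N), for 0.2 s.
At the end, for the whole second after the job is handed in: Bases flat, within 15 mm of their board's centre; house and gnome upright, within 10 mm of their base's centre, ridge within 15 deg of the base's length; mallet upright on the table, within 160 mm of both board centres and 30 mm of the line through them; all released and at rest (all of step 1 and all of step 2 and all of step 3 and all of step 4 and all of step 5); the robot touches nothing.
It fails at once if the can or the eraser is pushed more than 20 mm or tipped (distance of any of can, eraser from where it was at the start of the episode above 0.02 m or angle between any of can, eraser's own z axis and vertical above 0.4 rad).
It also fails if it takes over 152 s, if anything falls off the work surface, if the arm or the gripper's body presses on something with over 40 N, if the wrist force passes 120 N, or if a joint passes its speed limit or range.

## Working session

There is one attempt and no reset: what is moved stays moved. The work goes in short steps, Python scripts to look and compute and a tool call to move; the robot and the scene stay as the last step left them, time stands still between calls to the robot, and variables do not carry over. Pictures are saved under pics/ and viewed, at most 14 in all, crops included, and the job is handed in when it is done.

Besides the shell and the picture viewer there is one more tool, called as name(argument=value, ...) on one line, values as JSON. servo_tool: Moves the arm, as the interface text tells. Its arguments: {"type":"object","properties":{"rows":{"type":"array"}},"required":["rows"]}

```bash
ls; mkdir -p pics; cat > h.py <<'E'
import numpy as np, cv2
from rig import read_state, snapshot, finish_job
def K(s):
    f=240/np.tan(np.radians(s["vfov"])/2); return f
def ray(s,u,v):
    f=K(s); d=np.array([(u-s["cx"])/f,(v-s["cy"])/f]); x=d.copy()
    for _ in range(30): x=d/(1+s["k1"]*(x@x))
    M=np.array(s["world_to_cam"]); R=M[:3,:3]; return -R.T@M[:3,3], R.T@np.array([x[0],x[1],1])
def onplane(s,u,v,z):
    o,d=ray(s,u,v); return o+d*(z-o[2])/d[2]
def proj(s,p):
    M=np.array(s["world_to_cam"]); c=M[:3,:3]@np.array(p,float)+M[:3,3]; x=c[:2]/c[2]; x=x*(1+s["k1"]*(x@x))
    return x*K(s)+[s["cx"],s["cy"]]
def cross(r1,r2):
    (o1,d1),(o2,d2)=r1,r2; A=np.stack([d1,-d2],1); t=np.linalg.lstsq(A,o2-o1,rcond=None)[0]
    a,b=o1+t[0]*d1,o2+t[1]*d2; return (a+b)/2,np.linalg.norm(a-b)
E
python3 - <<'E'
from h import *
import pickle
print(read_state())
for n in("scene","top"):
    s=snapshot(n); cv2.imwrite(f"pics/{n}0.png",s["img"]); pickle.dump(s,open(f"{n}0.pkl","wb"))
    print(n,s["vfov"],s["cx"],s["cy"],s["k1"],np.round(s["world_to_cam"],3).tolist(), ray(s,0,0)[0])
E
```

```text
pics
{'clock': 0.0, 'joint_positions': array([-1.22222428,  0.41192342, -0.01275655,  1.59706109,  0.00562703,
        1.13431445, -0.08219789]), 'qd': array([-0.00032435, -0.0002698 ,  0.00236865,  0.00111826, -0.00115625,
        0.00184329,  0.00170746]), 'tau': array([-3.55957300e-04, -6.00640225e+01,  6.82160463e-01, -2.99405694e+01,
        1.38207080e-02,  1.08203708e-02, -2.33838813e-05]), 'tcp_pos': array([252.82250181, 571.02182712, 230.43122162]), 'orientation': array([-3.13992698e+00,  1.25400947e-04,  2.72489982e+00]), 'wrist_force': array([-0.7568376 , -0.41859946, -0.49687165]), 'moment': array([-0.01340337,  0.068679  ,  0.00720836]), 'finger_force': 0.0, 'finger_gap': 85.46794665761745}
scene 57.36003424612311 317.3883703540046 234.51188490748154 0.01978554188657134 [[-0.571, 0.821, -0.001, 292.974], [0.565, 0.392, -0.726, -252.218], [-0.596, -0.415, -0.688, 1197.236], [0.0, 0.0, 0.0, 1.0]] [1022.85564585  355.70803651  640.35965358]
top 51.612232294399305 320.2965391171364 236.15074304320547 -0.0431357807290176 [[0.017, -1.0, 0.003, -24.617], [-0.984, -0.017, -0.175, 493.705], [0.175, -0.0, -0.985, 912.727], [0.0, 0.0, 0.0, 1.0]] [326.51295425 -15.85836225 985.16983437]
```

View pics/scene0.png

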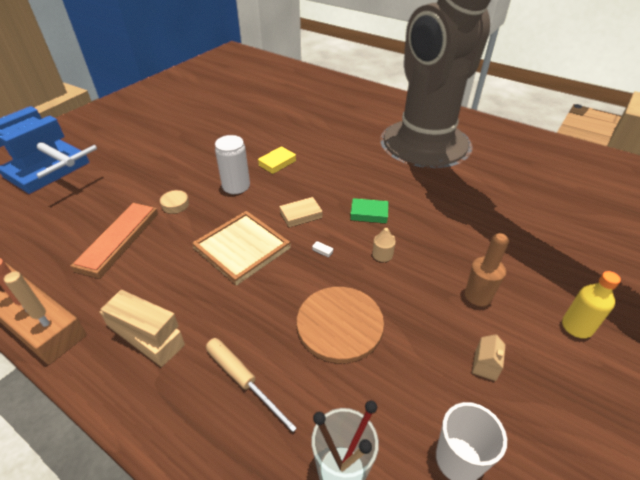

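View pics/top0.png

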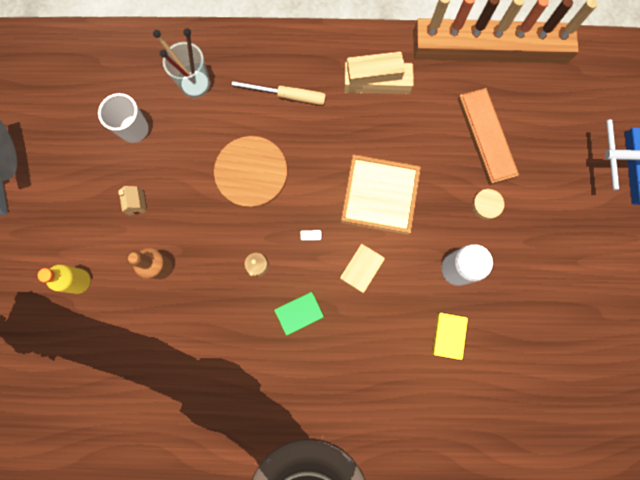

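The scene view shows the can at (233,165), tray (242,246), board (340,323), gnome (384,244), mallet (487,275) and house (490,357). In the top view:
- round board (251,171) and tray (381,194)
- gnome (256,264), house (132,200) and mallet (148,263)
- eraser (311,235) and can (468,263)

Things that could be taken for the oblong base, in the top view: the pale block (362,268), the green one (299,313), the yellow one (451,336) and the stacked wood blocks (378,75). I choose the pale one at (362,268). For the round base, I choose the disc at (489,204), not the can's top (474,263). I'll check both in close crops.

```bash
cat > m.py <<'E'
from h import *
import pickle
s=pickle.load(open("top0.pkl","rb")); img=s["img"]; hsv=cv2.cvtColor(img,cv2.COLOR_BGR2HSV)
rois={"oblong":(362,268),"rbase":(489,204),"house":(132,200),"gnome":(256,264),"mallet":(148,263),"board":(251,171),"tray":(381,194),"eraser":(311,235),"can":(468,263)}
tiles=[]
for n,(u,v) in rois.items():
    h=44
    c=img[v-h:v+h,u-h:u+h].copy()
    tiles.append(cv2.resize(c,(190,190),interpolation=cv2.INTER_CUBIC))
    hh=hsv[v-h:v+h,u-h:u+h]; print(n,[hsv[v+dy,u+dx].tolist() for dx,dy in((0,0),(6,0),(-6,0),(0,6),(0,-6))])
print("table",hsv[300,380],hsv[230,430],hsv[215,260],hsv[240,190])
cv2.imwrite("pics/crops.png",np.vstack([np.hstack(tiles[i:i+3]) for i in(0,3,6)]))
E
python3 m.py
```

```text
oblong [[25, 66, 254], [27, 55, 255], [26, 58, 255], [26, 65, 254], [26, 59, 255]]
rbase [[25, 67, 254], [25, 66, 254], [25, 65, 254], [25, 65, 254], [24, 80, 253]]
house [[17, 110, 234], [16, 115, 233], [19, 105, 240], [17, 112, 233], [18, 109, 233]]
gnome [[18, 112, 232], [18, 107, 237], [17, 115, 228], [19, 102, 242], [16, 117, 203]]
mallet [[12, 158, 110], [13, 152, 230], [12, 156, 113], [13, 156, 223], [12, 154, 101]]
board [[15, 144, 243], [16, 141, 245], [15, 145, 241], [15, 144, 244], [15, 145, 239]]
tray [[29, 26, 255], [29, 24, 255], [28, 29, 255], [26, 47, 254], [29, 25, 255]]
eraser [[0, 0, 255], [0, 0, 255], [0, 0, 255], [10, 151, 154], [10, 131, 148]]
can [[0, 0, 255], [0, 0, 255], [0, 0, 255], [0, 0, 255], [0, 0, 255]]
table [ 10 159 148] [ 10 155 151] [ 10 158 144] [ 10 159 156]
```

View pics/crops.png

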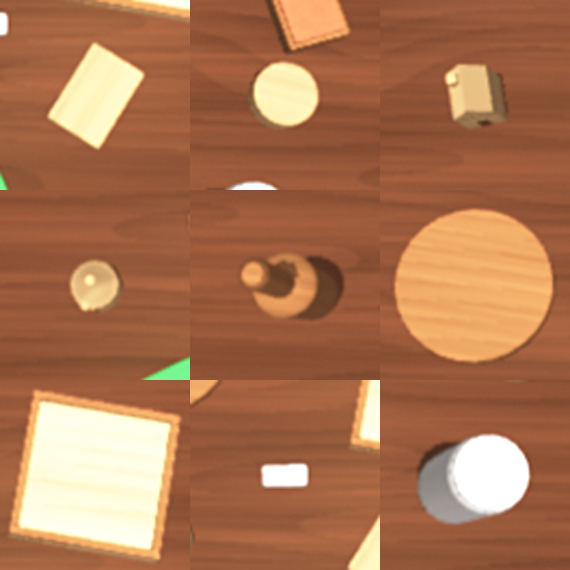

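The crops confirm it: the pale oblong and the pale disc are the plain bases. The house's ridge direction is still unclear. I'll measure everything and enlarge the house in both views.

```bash
cat > m2.py <<'E'
from h import *
import pickle
s=pickle.load(open("top0.pkl","rb")); img=s["img"]; hsv=cv2.cvtColor(img,cv2.COLOR_BGR2HSV)
H,S,V=[hsv[...,i].astype(int) for i in range(3)]
def comp(mask,u,v):
    n,l,st,c=cv2.connectedComponentsWithStats(mask.astype(np.uint8)); return (l==l[v,u])
def pts(m,z):
    c=max(cv2.findContours(m.astype(np.uint8),0,cv2.CHAIN_APPROX_NONE)[0],key=cv2.contourArea)[:,0]
    return np.array([onplane(s,u,v,z)[:2] for u,v in c],np.float32)
def rect(n,m,z):
    r=cv2.minAreaRect(pts(m,z)); print(n,"rect",np.round(r[0],1),np.round(r[1],1),round(r[2],1))
def circ(n,m,z):
    p=pts(m,z); r=cv2.minEnclosingCircle(p); e=cv2.fitEllipse(p); print(n,"enc",np.round(r[0],1),round(2*r[1],1),"ell",np.round(e[0],1),np.round(e[1],1))
rect("oblong",comp((V>225)&(S<110)&(H>15)&(H<35),362,268),20)
circ("rbase",comp((V>225)&(S<110),489,204),20)
circ("board",comp((V>200)&(S<158)&(H>12),251,171),15)
rect("tray",comp((V>190)&(H>12),381,194),18)
circ("gnome body",comp((V>165)&(S<135),256,264),38)
print("gnome tip z70",onplane(s,212+96/190*88-0,0,0)[:2] if 0 else onplane(s,256-44+90/190*88,264-44+(280-190)/190*88,70))
rect("eraser",comp((V>230)&(S<60),311,235),12)
circ("can top",comp((V>235)&(S<30),468,263),120)
rect("house",comp((V>130)&(S<130)&(H>13),132,200),38)
a=img[170:230,100:160]; b=pickle.load(open("scene0.pkl","rb"))["img"]; 
t=[cv2.resize(x,(360,360),interpolation=cv2.INTER_CUBIC) for x in(a,b[327:387,460:520])]
cv2.imwrite("pics/house.png",np.hstack(t))
E
python3 m2.py
```

```text
oblong rect [437.4 -99.2] [53.3 80.1] 58.4
rbase enc [ 571.9 -354.3] 58.5 ell [ 571.9 -354.4] [56.6 56.9]
board enc [632.4 129.5] 148.6 ell [632.6 129.1] [145.6 146.1]
tray rect [ 588.9 -136.5] [140.4 140. ] 80.7
gnome body enc [438.6 109. ] 45.5 ell [439.2 107.6] [41.  42.6]
gnome tip z70 [439.0661712  106.67179885  70.        ]
eraser rect [502.7   4.4] [18.2 39.9] 1.0
can top enc [ 439.2 -288.5] 64.3 ell [ 439.3 -289.6] [59.8 61.7]
house rect [561.9 359.4] [62.3 43.1] 18.7
```

View pics/house.png

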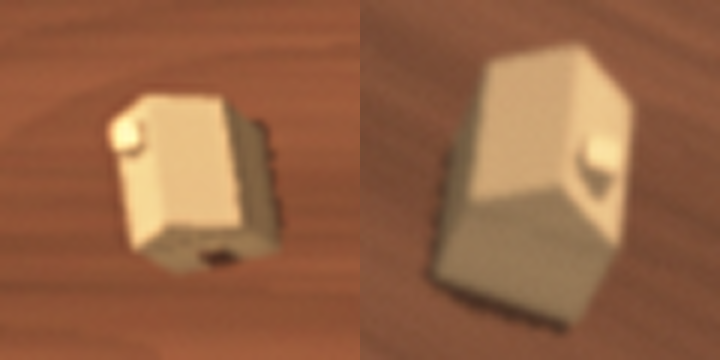

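The ridge runs nearly vertical in the top crop, from (150,95) to (163,225), so roughly along world x. I'll triangulate the house and mallet from both views.

```bash
cat >> h.py <<'E'
def go(x,y,z,psi):
    """tool-frame move from the measured pose: turn first, then shift (cm)"""
    st=read_state(); p=st["tcp_pos"]; a=np.degrees(st["orientation"][2])
    t=(a-psi+90)%180-90; f=a-t; r=np.radians(f); d=(np.array([x,y,z])-p)/10
    print("az %.1f -> psi %.1f"%(t,f),"t(cm) x %.2f y %.2f z %.2f"%(d[0]*np.cos(r)+d[1]*np.sin(r),d[0]*np.sin(r)-d[1]*np.cos(r),-d[2]),"tcp",np.round(p,1),"gap %.1f"%st["finger_gap"],"t %.2f"%st["clock"])
E
python3 - <<'E'
from h import *
import pickle
s=pickle.load(open("top0.pkl","rb")); c=pickle.load(open("scene0.pkl","rb"))
A=(100+150/6-.5,170+95/6-.5);B=(100+163/6-.5,170+225/6-.5);A2=(460+220/6-.5,327+45/6-.5);B2=(460+205/6-.5,327+185/6-.5)
for n,a in(("A",A),("B",B)):
  print("ridge",n,onplane(s,*a,56), onplane(c,*(A2 if n=="A" else B2),56),"swapped",onplane(c,*(B2 if n=="A" else A2),56))
# eaves corners z=38 (top): near gable
for q in((132,250),(240,225),(120,140)): print("eave",onplane(s,100+q[0]/6-.5,170+q[1]/6-.5,38))
# mallet
print("handle top150",onplane(s,134.1,258.4,147),"head80",onplane(s,148,263,80), "scene handle",onplane(c,500,240,147))
g=cv2.cvtColor(s["img"],cv2.COLOR_BGR2HSV)
go(437.4,-99.2,150,148.4)
E
```

```text
ridge A [585.78620378 366.96608444  56.        ] [542.77204025 360.04140554  56.        ] swapped [585.23459353 370.31226929  56.        ]
ridge B [542.55712245 358.86817516  56.        ] [585.23459353 370.31226929  56.        ] swapped [542.77204025 360.04140554  56.        ]
eave [538.17804899 375.68346061  38.        ]
eave [547.14018198 340.57186327  38.        ]
eave [575.30248293 383.03897348  38.        ]
handle top150 [431.48745599 301.57125761 147.        ] head80 [431.83063308 300.37403066  80.        ] scene handle [438.53436037 306.1947359  147.        ]
az 7.7 -> psi 148.4 t(cm) x -50.84 y -47.42 z 8.05 tcp [252.9 571.1 230.5] gap 85.5 t 0.10
```

The house is at (564,363) with the ridge at about 12.5°. The mallet is at (432,301). I'll move above the oblong base.

servo_tool(rows=[{"az":7.7,"grip":-1},{"tx":-3.91,"ty":-3.65},{"tx":-3.91,"ty":-3.65},{"tx":-3.91,"ty":-3.65},{"tx":-3.91,"ty":-3.65},{"tx":-3.91,"ty":-3.65},{"tx":-3.91,"ty":-3.65},{"tx":-3.91,"ty":-3.65},{"tx":-3.91,"ty":-3.65},{"tx":-3.91,"ty":-3.65},{"tx":-3.91,"ty":-3.65},{"tx":-3.91,"ty":-3.65},{"tx":-3.91,"ty":-3.65},{"tx":-3.91,"ty":-3.65},{"tz":4},{"tz":4},{"tz":4},{},{}])

```text
invalid input at $.rows[0]: expected keys tx, ty, tz, ax, ay, az, grip
```

```bash
python3 -c "
from h import *
go(437.4,-99.2,5,148.4)"
```

```text
az 7.7 -> psi 148.4 t(cm) x -50.84 y -47.42 z 22.55 tcp [252.9 571.1 230.5] gap 85.5 t 0.10
```

All keys are needed in every row.

servo_tool(rows=[{"tx":0,"ty":0,"tz":0,"ax":0,"ay":0,"az":7.7,"grip":-1},{"tx":-3.91,"ty":-3.65,"tz":0,"ax":0,"ay":0,"az":0,"grip":-1},{"tx":-3.91,"ty":-3.65,"tz":0,"ax":0,"ay":0,"az":0,"grip":-1},{"tx":-3.91,"ty":-3.65,"tz":0,"ax":0,"ay":0,"az":0,"grip":-1},{"tx":-3.91,"ty":-3.65,"tz":0,"ax":0,"ay":0,"az":0,"grip":-1},{"tx":-3.91,"ty":-3.65,"tz":0,"ax":0,"ay":0,"az":0,"grip":-1},{"tx":-3.91,"ty":-3.65,"tz":0,"ax":0,"ay":0,"az":0,"grip":-1},{"tx":-3.91,"ty":-3.65,"tz":0,"ax":0,"ay":0,"az":0,"grip":-1},{"tx":-3.91,"ty":-3.65,"tz":0,"ax":0,"ay":0,"az":0,"grip":-1},{"tx":-3.91,"ty":-3.65,"tz":0,"ax":0,"ay":0,"az":0,"grip":-1},{"tx":-3.91,"ty":-3.65,"tz":0,"ax":0,"ay":0,"az":0,"grip":-1},{"tx":-3.91,"ty":-3.65,"tz":0,"ax":0,"ay":0,"az":0,"grip":-1},{"tx":-3.91,"ty":-3.65,"tz":0,"ax":0,"ay":0,"az":0,"grip":-1},{"tx":-3.91,"ty":-3.62,"tz":0,"ax":0,"ay":0,"az":0,"grip":-1},{"tx":0,"ty":0,"tz":4,"ax":0,"ay":0,"az":0,"grip":-1},{"tx":0,"ty":0,"tz":4,"ax":0,"ay":0,"az":0,"grip":-1},{"tx":0,"ty":0,"tz":4,"ax":0,"ay":0,"az":0,"grip":-1},{"tx":0,"ty":0,"tz":0,"ax":0,"ay":0,"az":0,"grip":-1},{"tx":0,"ty":0,"tz":0,"ax":0,"ay":0,"az":0,"grip":-1}])

```text
clock: 2.48
tcp_pos: [438.3, -98.9, 112.3]
orientation: [3.141, 0.001, 2.59]
wrist_force: [-0.0, 0.1, 0.2]
finger_gap: 85.6
finger_force: 0.0
```

```bash
python3 -c "
from h import *
go(437.4,-99.2,5,148.4)
s=snapshot('top'); cv2.imwrite('pics/t1.png',cv2.resize(s['img'][180:360,250:490],None,fx=3,fy=3))"
```

```text
az 0.0 -> psi 148.4 t(cm) x 0.06 y -0.07 z 10.73 tcp [438.3 -98.9 112.3] gap 85.6 t 2.48
```

View pics/t1.png

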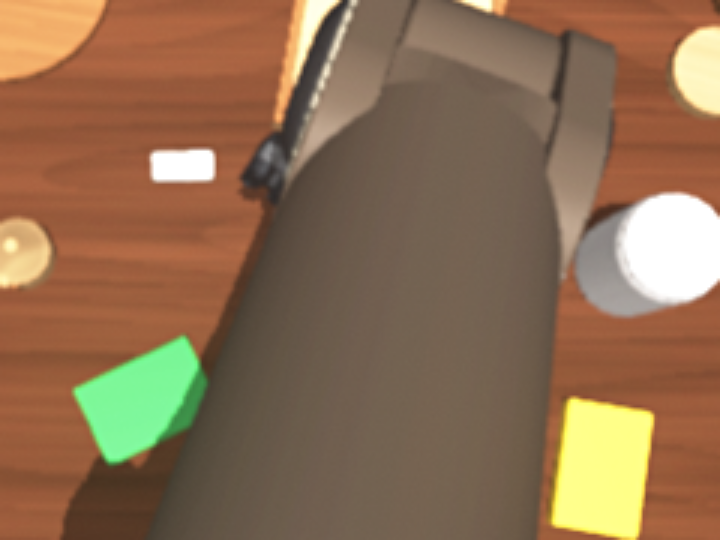

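The arm hides the base in this top view. The eraser (crop 182,165) and can (670,250) are undisturbed. Tracking is good, so I'll descend and grip.

servo_tool(rows=[{"tx":0.06,"ty":-0.07,"tz":3,"ax":0,"ay":0,"az":0,"grip":-1},{"tx":0,"ty":0,"tz":3,"ax":0,"ay":0,"az":0,"grip":-1},{"tx":0,"ty":0,"tz":3,"ax":0,"ay":0,"az":0,"grip":-1},{"tx":0,"ty":0,"tz":1.3,"ax":0,"ay":0,"az":0,"grip":-1},{"tx":0,"ty":0,"tz":0.5,"ax":0,"ay":0,"az":0,"grip":-1},{"tx":0,"ty":0,"tz":0,"ax":0,"ay":0,"az":0,"grip":-1},{"tx":0,"ty":0,"tz":0,"ax":0,"ay":0,"az":0,"grip":1},{"tx":0,"ty":0,"tz":0,"ax":0,"ay":0,"az":0,"grip":1},{"tx":0,"ty":0,"tz":0,"ax":0,"ay":0,"az":0,"grip":1},{"tx":0,"ty":0,"tz":0,"ax":0,"ay":0,"az":0,"grip":1},{"tx":0,"ty":0,"tz":0,"ax":0,"ay":0,"az":0,"grip":1},{"tx":0,"ty":0,"tz":0,"ax":0,"ay":0,"az":0,"grip":1}])

```text
clock: 4.03
tcp_pos: [437.4, -98.9, 4.2]
orientation: [3.14, 0.001, 2.59]
wrist_force: [-1.5, 0.3, 11.5]
finger_gap: 52.3
finger_force: 61.6
```

```bash
python3 -c "
from h import *
go(632.5,129.3,100,180)
print(read_state()['wrist_force'])"
```

```text
az -31.6 -> psi 180.0 t(cm) x -19.51 y 22.82 z -9.58 tcp [437.4 -98.9   4.2] gap 52.3 t 4.03
[-1.53936255  0.30148605 11.48259243]
```

servo_tool(rows=[{"tx":0,"ty":0,"tz":-1,"ax":0,"ay":0,"az":0,"grip":1},{"tx":0,"ty":0,"tz":-2.5,"ax":0,"ay":0,"az":0,"grip":1},{"tx":0,"ty":0,"tz":-2.5,"ax":0,"ay":0,"az":0,"grip":1},{"tx":0,"ty":0,"tz":0,"ax":0,"ay":0,"az":-7.9,"grip":1},{"tx":0,"ty":0,"tz":0,"ax":0,"ay":0,"az":-7.9,"grip":1},{"tx":0,"ty":0,"tz":0,"ax":0,"ay":0,"az":-7.9,"grip":1},{"tx":0,"ty":0,"tz":0,"ax":0,"ay":0,"az":-7.9,"grip":1},{"tx":-1.95,"ty":2.28,"tz":0,"ax":0,"ay":0,"az":0,"grip":1},{"tx":-1.95,"ty":2.28,"tz":0,"ax":0,"ay":0,"az":0,"grip":1},{"tx":-1.95,"ty":2.28,"tz":0,"ax":0,"ay":0,"az":0,"grip":1},{"tx":-1.95,"ty":2.28,"tz":0,"ax":0,"ay":0,"az":0,"grip":1},{"tx":-1.95,"ty":2.28,"tz":0,"ax":0,"ay":0,"az":0,"grip":1},{"tx":-1.95,"ty":2.28,"tz":0,"ax":0,"ay":0,"az":0,"grip":1},{"tx":-1.95,"ty":2.28,"tz":0,"ax":0,"ay":0,"az":0,"grip":1},{"tx":-1.95,"ty":2.28,"tz":0,"ax":0,"ay":0,"az":0,"grip":1},{"tx":-1.95,"ty":2.28,"tz":0,"ax":0,"ay":0,"az":0,"grip":1},{"tx":-1.95,"ty":2.28,"tz":0,"ax":0,"ay":0,"az":0,"grip":1},{"tx":0,"ty":0,"tz":2,"ax":0,"ay":0,"az":0,"grip":1},{"tx":0,"ty":0,"tz":0,"ax":0,"ay":0,"az":0,"grip":1},{"tx":0,"ty":0,"tz":0,"ax":0,"ay":0,"az":0,"grip":1}])

```text
clock: 6.52
tcp_pos: [631.2, 127.8, 43.4]
orientation: [-3.141, -0.001, 3.141]
wrist_force: [1.1, 0.5, 1.3]
finger_gap: 52.2
finger_force: 63.7
```

```bash
python3 -c "
from h import *
go(632.5,129.3,20,180)
s=snapshot('scene'); cv2.imwrite('pics/t2.png',cv2.resize(s['img'][150:390,240:500],None,fx=2.3,fy=2.3))"
```

```text
az -0.1 -> psi 180.0 t(cm) x -0.13 y 0.15 z 2.34 tcp [631.2 127.8  43.4] gap 52.2 t 6.53
```

View pics/t2.png

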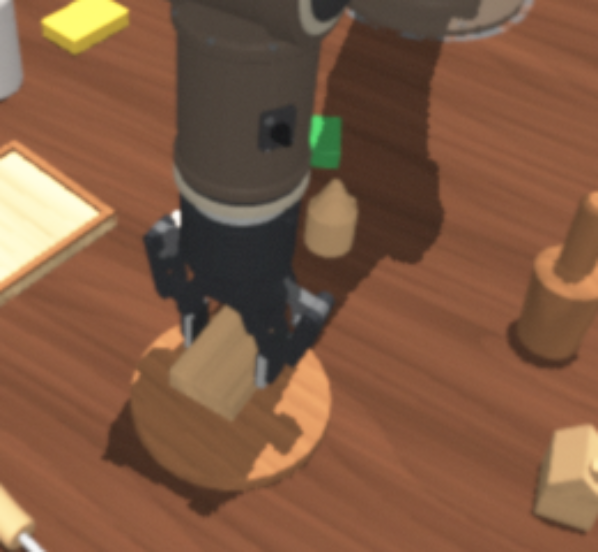

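The base is held level between the fingers, over the middle of the board (crop 225,370). I'll lower it and release.

servo_tool(rows=[{"tx":-0.13,"ty":0.15,"tz":1.2,"ax":0,"ay":0,"az":0,"grip":1},{"tx":0,"ty":0,"tz":0.7,"ax":0,"ay":0,"az":0,"grip":1},{"tx":0,"ty":0,"tz":0.3,"ax":0,"ay":0,"az":0,"grip":1},{"tx":0,"ty":0,"tz":0.16,"ax":0,"ay":0,"az":0,"grip":1},{"tx":0,"ty":0,"tz":0,"ax":0,"ay":0,"az":0,"grip":1},{"tx":0,"ty":0,"tz":0,"ax":0,"ay":0,"az":0,"grip":1},{"tx":0,"ty":0,"tz":0,"ax":0,"ay":0,"az":0,"grip":-1},{"tx":0,"ty":0,"tz":0,"ax":0,"ay":0,"az":0,"grip":-1},{"tx":0,"ty":0,"tz":0,"ax":0,"ay":0,"az":0,"grip":-1},{"tx":0,"ty":0,"tz":0,"ax":0,"ay":0,"az":0,"grip":-1},{"tx":0,"ty":0,"tz":0,"ax":0,"ay":0,"az":0,"grip":-1},{"tx":0,"ty":0,"tz":-3,"ax":0,"ay":0,"az":0,"grip":-1},{"tx":0,"ty":0,"tz":-5,"ax":0,"ay":0,"az":0,"grip":-1},{"tx":0,"ty":0,"tz":-5,"ax":0,"ay":0,"az":0,"grip":-1},{"tx":0,"ty":0,"tz":0,"ax":0,"ay":0,"az":0,"grip":-1}])

```text
clock: 8.45
tcp_pos: [635.8, 130.9, 154.4]
orientation: [3.139, 0.008, -3.142]
wrist_force: [-0.1, -0.2, -0.5]
finger_gap: 85.1
finger_force: 0.0
```

```bash
python3 -c "
from h import *
go(571.9,-354.3,5,180)"
```

```text
az 0.0 -> psi -180.0 t(cm) x 6.39 y -48.52 z 14.94 tcp [635.8 130.9 154.4] gap 85.1 t 8.45
```

servo_tool(rows=[{"tx":0.64,"ty":-4.85,"tz":0,"ax":0,"ay":0,"az":0,"grip":-1},{"tx":0.64,"ty":-4.85,"tz":0,"ax":0,"ay":0,"az":0,"grip":-1},{"tx":0.64,"ty":-4.85,"tz":0,"ax":0,"ay":0,"az":0,"grip":-1},{"tx":0.64,"ty":-4.85,"tz":0,"ax":0,"ay":0,"az":0,"grip":-1},{"tx":0.64,"ty":-4.85,"tz":0,"ax":0,"ay":0,"az":0,"grip":-1},{"tx":0.64,"ty":-4.85,"tz":0,"ax":0,"ay":0,"az":0,"grip":-1},{"tx":0.64,"ty":-4.85,"tz":0,"ax":0,"ay":0,"az":0,"grip":-1},{"tx":0.64,"ty":-4.85,"tz":0,"ax":0,"ay":0,"az":0,"grip":-1},{"tx":0.64,"ty":-4.85,"tz":0,"ax":0,"ay":0,"az":0,"grip":-1},{"tx":0.64,"ty":-4.85,"tz":0,"ax":0,"ay":0,"az":0,"grip":-1},{"tx":0,"ty":0,"tz":4,"ax":0,"ay":0,"az":0,"grip":-1},{"tx":0,"ty":0,"tz":4,"ax":0,"ay":0,"az":0,"grip":-1},{"tx":0,"ty":0,"tz":0,"ax":0,"ay":0,"az":0,"grip":-1},{"tx":0,"ty":0,"tz":0,"ax":0,"ay":0,"az":0,"grip":-1}])

```text
clock: 10.2
tcp_pos: [569.6, -354.7, 70.5]
orientation: [-3.141, 0.0, -3.141]
wrist_force: [0.8, 0.1, 0.8]
finger_gap: 85.4
finger_force: 0.0
```

```bash
python3 -c "
from h import *
go(571.9,-354.3,4,180)
s=snapshot('top'); cv2.imwrite('pics/t3.png',s['img'][90:350,200:540]); import pickle; pickle.dump(s,open('t3.pkl','wb'))
s=snapshot('scene'); cv2.imwrite('pics/t3s.png',cv2.resize(s['img'][90:390,80:480],None,fx=1.8,fy=1.8))"
```

```text
az 0.0 -> psi -180.0 t(cm) x -0.23 y 0.04 z 6.65 tcp [ 569.6 -354.7   70.5] gap 85.4 t 10.20
```

View pics/t3s.png

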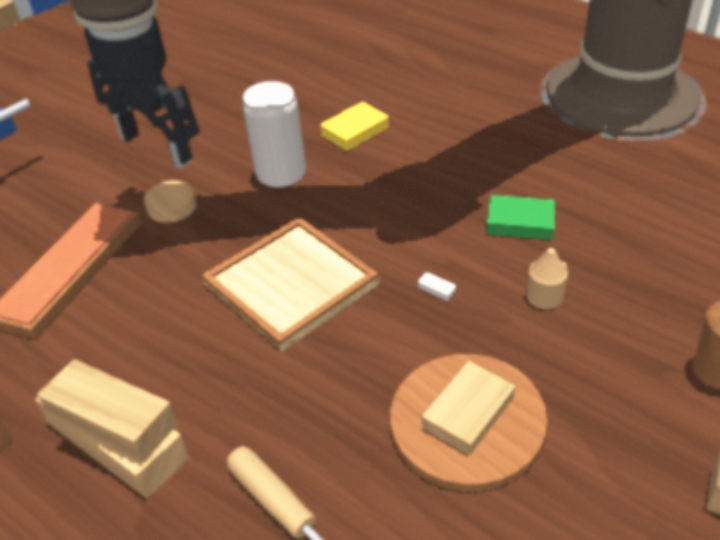

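The oblong base lies on the board (crop 468,405). The gripper is clear of the can, above the disc (170,200). I'll descend and grip.

servo_tool(rows=[{"tx":-0.23,"ty":0.04,"tz":2.5,"ax":0,"ay":0,"az":0,"grip":-1},{"tx":0,"ty":0,"tz":2.5,"ax":0,"ay":0,"az":0,"grip":-1},{"tx":0,"ty":0,"tz":1.1,"ax":0,"ay":0,"az":0,"grip":-1},{"tx":0,"ty":0,"tz":0.5,"ax":0,"ay":0,"az":0,"grip":-1},{"tx":0,"ty":0,"tz":0,"ax":0,"ay":0,"az":0,"grip":-1},{"tx":0,"ty":0,"tz":0,"ax":0,"ay":0,"az":0,"grip":1},{"tx":0,"ty":0,"tz":0,"ax":0,"ay":0,"az":0,"grip":1},{"tx":0,"ty":0,"tz":0,"ax":0,"ay":0,"az":0,"grip":1},{"tx":0,"ty":0,"tz":0,"ax":0,"ay":0,"az":0,"grip":1},{"tx":0,"ty":0,"tz":0,"ax":0,"ay":0,"az":0,"grip":1},{"tx":0,"ty":0,"tz":0,"ax":0,"ay":0,"az":0,"grip":1}])

```text
clock: 11.68
tcp_pos: [572.3, -354.5, 5.2]
orientation: [-3.141, 0.002, -3.141]
wrist_force: [-1.2, 1.2, 5.8]
finger_gap: 57.3
finger_force: 63.6
```

```bash
cat > meas.py <<'E'
from h import *
import pickle,sys
def comp(mask,u,v):
    n,l,st,c=cv2.connectedComponentsWithStats(mask.astype(np.uint8)); return (l==l[int(v),int(u)])
def shape(s,x,y,z,smax,vmin,kind):
    hsv=cv2.cvtColor(s["img"],cv2.COLOR_BGR2HSV).astype(int); u,v=np.round(proj(s,(x,y,z))).astype(int)
    m=comp((hsv[...,2]>vmin)&(hsv[...,1]<smax)&(hsv[...,0]>15),u,v)
    c=max(cv2.findContours(m.astype(np.uint8),0,cv2.CHAIN_APPROX_NONE)[0],key=cv2.contourArea)[:,0]
    p=np.array([onplane(s,a,b,z)[:2] for a,b in c],np.float32)
    return cv2.minAreaRect(p) if kind=="r" else cv2.minEnclosingCircle(p)
E
python3 -c "
from meas import *
s=pickle.load(open('t3.pkl','rb'))
print(shape(s,632,129,35,110,225,'r'))
go(588.9,-136.5,60,170.7)"
```

```text
((631.6783447265625, 129.53668212890625), (54.025779724121094, 79.9821548461914), 89.4590072631836)
az 9.3 -> psi -189.3 t(cm) x 1.88 y 21.79 z -5.48 tcp [ 572.3 -354.5    5.2] gap 57.3 t 11.68
```

The oblong base is at (631.7, 129.5), within 1 mm of the board's centre, with its length along x. Next I'll carry the disc, with the fingers on the tray's diagonal for clearance.

servo_tool(rows=[{"tx":0,"ty":0,"tz":-1,"ax":0,"ay":0,"az":0,"grip":1},{"tx":0,"ty":0,"tz":-2.5,"ax":0,"ay":0,"az":0,"grip":1},{"tx":0,"ty":0,"tz":-2.5,"ax":0,"ay":0,"az":0,"grip":1},{"tx":0.17,"ty":2.18,"tz":0,"ax":0,"ay":0,"az":0,"grip":1},{"tx":-0.17,"ty":2.18,"tz":0,"ax":0,"ay":0,"az":0,"grip":1},{"tx":-0.17,"ty":2.18,"tz":0,"ax":0,"ay":0,"az":0,"grip":1},{"tx":-0.17,"ty":2.18,"tz":0,"ax":0,"ay":0,"az":0,"grip":1},{"tx":-0.17,"ty":2.18,"tz":0,"ax":0,"ay":0,"az":0,"grip":1},{"tx":-0.17,"ty":2.18,"tz":0,"ax":0,"ay":0,"az":0,"grip":1},{"tx":-0.17,"ty":2.18,"tz":0,"ax":0,"ay":0,"az":0,"grip":1},{"tx":-0.17,"ty":2.18,"tz":0,"ax":0,"ay":0,"az":0,"grip":1},{"tx":-0.17,"ty":2.18,"tz":0,"ax":0,"ay":0,"az":0,"grip":1},{"tx":-0.17,"ty":2.18,"tz":0,"ax":0,"ay":0,"az":0,"grip":1},{"tx":0,"ty":0,"tz":0,"ax":0,"ay":0,"az":-8.9,"grip":1},{"tx":0,"ty":0,"tz":0,"ax":0,"ay":0,"az":-8.9,"grip":1},{"tx":0,"ty":0,"tz":0,"ax":0,"ay":0,"az":-8.9,"grip":1},{"tx":0,"ty":0,"tz":0,"ax":0,"ay":0,"az":-8.9,"grip":1},{"tx":0,"ty":0,"tz":2,"ax":0,"ay":0,"az":0,"grip":1},{"tx":0,"ty":0,"tz":0,"ax":0,"ay":0,"az":0,"grip":1},{"tx":0,"ty":0,"tz":0,"ax":0,"ay":0,"az":0,"grip":1}])

```text
clock: 14.18
tcp_pos: [585.2, -135.8, 44.0]
orientation: [-3.141, -0.0, -2.52]
wrist_force: [0.1, -0.2, -0.0]
finger_gap: 57.5
finger_force: 64.0
```

```bash
python3 -c "
from h import *
go(588.9,-136.5,17.5,215.7)"
```

```text
az -0.1 -> psi -144.3 t(cm) x -0.26 y -0.27 z 2.65 tcp [ 585.2 -135.8   44. ] gap 57.5 t 14.18
```

servo_tool(rows=[{"tx":-0.26,"ty":-0.27,"tz":1.2,"ax":0,"ay":0,"az":0,"grip":1},{"tx":0,"ty":0,"tz":0.9,"ax":0,"ay":0,"az":0,"grip":1},{"tx":0,"ty":0,"tz":0.4,"ax":0,"ay":0,"az":0,"grip":1},{"tx":0,"ty":0,"tz":0.15,"ax":0,"ay":0,"az":0,"grip":1},{"tx":0,"ty":0,"tz":0,"ax":0,"ay":0,"az":0,"grip":1},{"tx":0,"ty":0,"tz":0,"ax":0,"ay":0,"az":0,"grip":1},{"tx":0,"ty":0,"tz":0,"ax":0,"ay":0,"az":0,"grip":-1},{"tx":0,"ty":0,"tz":0,"ax":0,"ay":0,"az":0,"grip":-1},{"tx":0,"ty":0,"tz":0,"ax":0,"ay":0,"az":0,"grip":-1},{"tx":0,"ty":0,"tz":0,"ax":0,"ay":0,"az":0,"grip":-1},{"tx":0,"ty":0,"tz":0,"ax":0,"ay":0,"az":0,"grip":-1},{"tx":0,"ty":0,"tz":-3,"ax":0,"ay":0,"az":0,"grip":-1},{"tx":0,"ty":0,"tz":-5,"ax":0,"ay":0,"az":0,"grip":-1},{"tx":0,"ty":0,"tz":-5,"ax":0,"ay":0,"az":0,"grip":-1},{"tx":0,"ty":0,"tz":0,"ax":0,"ay":0,"az":0,"grip":-1},{"tx":0,"ty":0,"tz":0,"ax":0,"ay":0,"az":0,"grip":-1}])

```text
clock: 16.18
tcp_pos: [588.4, -136.4, 146.9]
orientation: [3.141, 0.0, -2.52]
wrist_force: [0.7, 0.8, -0.1]
finger_gap: 85.6
finger_force: 0.0
```

```bash
python3 -c "
from h import *
go(564.2,363.2,110,192.5)"
```

```text
az 23.1 -> psi -167.5 t(cm) x -8.45 y 49.30 z 3.69 tcp [ 588.4 -136.4  146.9] gap 85.6 t 16.18
```

servo_tool(rows=[{"tx":0,"ty":0,"tz":0,"ax":0,"ay":0,"az":7.7,"grip":-1},{"tx":0,"ty":0,"tz":0,"ax":0,"ay":0,"az":7.7,"grip":-1},{"tx":0,"ty":0,"tz":0,"ax":0,"ay":0,"az":7.7,"grip":-1},{"tx":-0.85,"ty":4.93,"tz":0,"ax":0,"ay":0,"az":0,"grip":-1},{"tx":-0.85,"ty":4.93,"tz":0,"ax":0,"ay":0,"az":0,"grip":-1},{"tx":-0.85,"ty":4.93,"tz":0,"ax":0,"ay":0,"az":0,"grip":-1},{"tx":-0.85,"ty":4.93,"tz":0,"ax":0,"ay":0,"az":0,"grip":-1},{"tx":-0.85,"ty":4.93,"tz":0,"ax":0,"ay":0,"az":0,"grip":-1},{"tx":-0.85,"ty":4.93,"tz":0,"ax":0,"ay":0,"az":0,"grip":-1},{"tx":-0.85,"ty":4.93,"tz":0,"ax":0,"ay":0,"az":0,"grip":-1},{"tx":-0.85,"ty":4.93,"tz":0,"ax":0,"ay":0,"az":0,"grip":-1},{"tx":-0.85,"ty":4.93,"tz":0,"ax":0,"ay":0,"az":0,"grip":-1},{"tx":-0.85,"ty":4.93,"tz":0,"ax":0,"ay":0,"az":0,"grip":-1},{"tx":0,"ty":0,"tz":3,"ax":0,"ay":0,"az":0,"grip":-1},{"tx":0,"ty":0,"tz":2,"ax":0,"ay":0,"az":0,"grip":-1},{"tx":0,"ty":0,"tz":0,"ax":0,"ay":0,"az":0,"grip":-1},{"tx":0,"ty":0,"tz":0,"ax":0,"ay":0,"az":0,"grip":-1}])

```text
clock: 18.3
tcp_pos: [565.6, 362.1, 97.6]
orientation: [-3.141, 0.0, -2.925]
wrist_force: [0.7, 0.8, -0.5]
finger_gap: 85.5
finger_force: 0.0
```

```bash
python3 -c "
from meas import *
go(564.2,363.2,6,192.5)
s=snapshot('top'); pickle.dump(s,open('t4.pkl','wb'))
print(shape(s,589,-136,32,110,225,'c'),shape(s,589,-136,32,110,225,'r'))
print(shape(s,632,129,35,110,225,'r'))
a=s['img'][120:300,100:460]
b=snapshot('scene')['img'][120:400,80:560]
cv2.imwrite('pics/t4.png',np.vstack([cv2.resize(a,(560,280)),cv2.resize(b,(560,310))]))"
```

```text
az -0.1 -> psi -167.5 t(cm) x 0.11 y 0.14 z 9.16 tcp [565.6 362.1  97.6] gap 85.5 t 18.30
((584.6309814453125, -134.8758544921875), 84.73477172851562) ((584.4228515625, -134.1494598388672), (123.46482849121094, 122.91410064697266), 80.67356872558594)
((631.6783447265625, 129.53668212890625), (54.025779724121094, 79.9821548461914), 89.4590072631836)
```

View pics/t4.png

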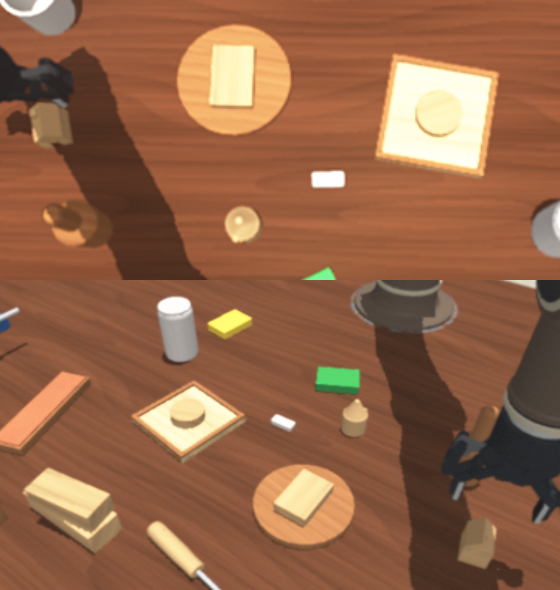

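The disc sits in the middle of the tray (top crop 438,113). The oblong base is central (233,75). The gripper is above the house (50,125), clear of the mallet. I'll descend and grip the house walls.

servo_tool(rows=[{"tx":0.11,"ty":0.14,"tz":3,"ax":0,"ay":0,"az":0,"grip":-1},{"tx":0,"ty":0,"tz":3,"ax":0,"ay":0,"az":0,"grip":-1},{"tx":0,"ty":0,"tz":2.1,"ax":0,"ay":0,"az":0,"grip":-1},{"tx":0,"ty":0,"tz":1,"ax":0,"ay":0,"az":0,"grip":-1},{"tx":0,"ty":0,"tz":0,"ax":0,"ay":0,"az":0,"grip":-1},{"tx":0,"ty":0,"tz":0,"ax":0,"ay":0,"az":0,"grip":1},{"tx":0,"ty":0,"tz":0,"ax":0,"ay":0,"az":0,"grip":1},{"tx":0,"ty":0,"tz":0,"ax":0,"ay":0,"az":0,"grip":1},{"tx":0,"ty":0,"tz":0,"ax":0,"ay":0,"az":0,"grip":1},{"tx":0,"ty":0,"tz":0,"ax":0,"ay":0,"az":0,"grip":1},{"tx":0,"ty":0,"tz":0,"ax":0,"ay":0,"az":0,"grip":1},{"tx":0,"ty":0,"tz":0,"ax":0,"ay":0,"az":0,"grip":1}])

```text
clock: 19.9
tcp_pos: [564.0, 364.6, 7.1]
orientation: [3.141, 0.001, -2.923]
wrist_force: [-1.1, 0.6, 5.8]
finger_gap: 35.0
finger_force: 60.7
```

```bash
python3 -c "
from meas import *
go(631.7,129.5,90,179.5)
s=pickle.load(open('t4.pkl','rb')); hsv=cv2.cvtColor(s['img'],cv2.COLOR_BGR2HSV).astype(int)
m=np.zeros((480,640),bool); m[165:222,353:411]=True
u,v=np.round(proj(s,(589,-136,32))).astype(int); print(hsv[v,u],hsv[v,u-25],hsv[v+8,u+15])
for t in (42,50,58):
  k=comp(cv2.morphologyEx((m&(hsv[...,1]>t)).astype(np.uint8),cv2.MORPH_OPEN,np.ones((5,5))),u,v)
  ys,xs=np.nonzero(k); print(k.sum(),xs.min(),xs.max(),ys.min(),ys.max(),onplane(s,(xs.min()+xs.max())/2,(ys.min()+ys.max())/2,32))"
```

```text
az 13.0 -> psi -180.5 t(cm) x -6.97 y -23.45 z -8.29 tcp [564.  364.6   7.1] gap 35.0 t 19.90
[ 26  60 255] [ 28  30 255] [ 27  34 255]
775 366 396 178 208 [ 585.15620211 -135.15570683   32.        ]
755 366 396 178 208 [ 585.15620211 -135.15570683   32.        ]
347 367 394 180 196 [ 595.40124526 -134.21796723   32.        ]
```

servo_tool(rows=[{"tx":0,"ty":0,"tz":-1,"ax":0,"ay":0,"az":0,"grip":1},{"tx":0,"ty":0,"tz":-3,"ax":0,"ay":0,"az":0,"grip":1},{"tx":0,"ty":0,"tz":-3,"ax":0,"ay":0,"az":0,"grip":1},{"tx":0,"ty":0,"tz":0,"ax":0,"ay":0,"az":6.5,"grip":1},{"tx":0,"ty":0,"tz":0,"ax":0,"ay":0,"az":6.5,"grip":1},{"tx":-0.7,"ty":-2.35,"tz":0,"ax":0,"ay":0,"az":0,"grip":1},{"tx":-0.7,"ty":-2.35,"tz":0,"ax":0,"ay":0,"az":0,"grip":1},{"tx":-0.7,"ty":-2.35,"tz":0,"ax":0,"ay":0,"az":0,"grip":1},{"tx":-0.7,"ty":-2.35,"tz":0,"ax":0,"ay":0,"az":0,"grip":1},{"tx":-0.7,"ty":-2.35,"tz":0,"ax":0,"ay":0,"az":0,"grip":1},{"tx":-0.7,"ty":-2.35,"tz":0,"ax":0,"ay":0,"az":0,"grip":1},{"tx":-0.7,"ty":-2.35,"tz":0,"ax":0,"ay":0,"az":0,"grip":1},{"tx":-0.7,"ty":-2.35,"tz":0,"ax":0,"ay":0,"az":0,"grip":1},{"tx":-0.7,"ty":-2.35,"tz":0,"ax":0,"ay":0,"az":0,"grip":1},{"tx":-0.7,"ty":-2.35,"tz":0,"ax":0,"ay":0,"az":0,"grip":1},{"tx":0,"ty":0,"tz":1.5,"ax":0,"ay":0,"az":0,"grip":1},{"tx":0,"ty":0,"tz":0,"ax":0,"ay":0,"az":0,"grip":1},{"tx":0,"ty":0,"tz":0,"ax":0,"ay":0,"az":0,"grip":1}])

```text
clock: 22.15
tcp_pos: [631.0, 129.7, 60.8]
orientation: [3.141, -0.001, 3.135]
wrist_force: [-0.3, 0.5, 0.2]
finger_gap: 35.6
finger_force: 59.9
```

```bash
python3 -c "
from h import *
go(631.7,129.5,42.5,179.5)
s=snapshot('scene'); cv2.imwrite('pics/t5.png',cv2.resize(s['img'][210:380,250:440],None,fx=3,fy=3))"
```

```text
az 0.1 -> psi 179.5 t(cm) x -0.07 y -0.02 z 1.83 tcp [631.  129.7  60.8] gap 35.6 t 22.15
```

View pics/t5.png

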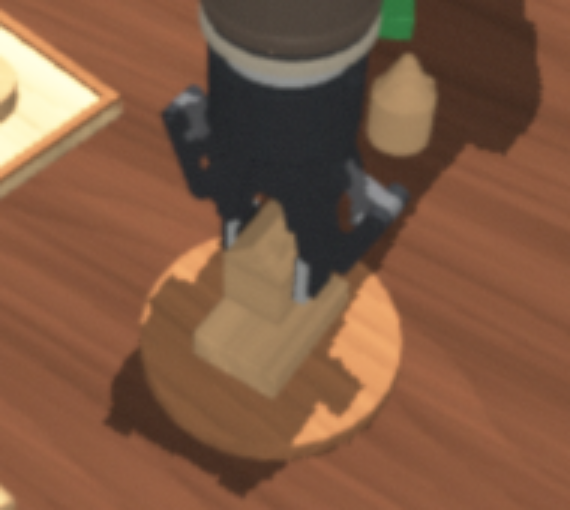

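The house is held upright just above the base, ridge along it. The gable's bottom corners are at about (225,292) and (290,322) in the crop. I'll check the centring along the ridge against projection.

```bash
python3 -c "
from h import *
s=snapshot('scene')
for p in((22,-18,53.7),(22,18,53.7),(22,-18,91.7),(22,0,109.7)):
  q=proj(s,(631+p[0],129.7+p[1],p[2])); print(p,np.round((q-[250,210])*3+1))
for p in((40,-27,35),(40,27,35)): print(p,np.round((proj(s,(631.7+p[0],129.5+p[1],p[2]))-[250,210])*3+1))"
```

```text
(22, -18, 53.7) [224. 295.]
(22, 18, 53.7) [279. 326.]
(22, -18, 91.7) [225. 251.]
(22, 0, 109.7) [254. 245.]
(40, -27, 35) [191. 330.]
(40, 27, 35) [273. 378.]
```

The projection agrees to about 2 mm. I'll lower and release.

servo_tool(rows=[{"tx":-0.07,"ty":-0.02,"tz":0.9,"ax":0,"ay":0,"az":0,"grip":1},{"tx":0,"ty":0,"tz":0.5,"ax":0,"ay":0,"az":0,"grip":1},{"tx":0,"ty":0,"tz":0.3,"ax":0,"ay":0,"az":0,"grip":1},{"tx":0,"ty":0,"tz":0.15,"ax":0,"ay":0,"az":0,"grip":1},{"tx":0,"ty":0,"tz":0,"ax":0,"ay":0,"az":0,"grip":1},{"tx":0,"ty":0,"tz":0,"ax":0,"ay":0,"az":0,"grip":1},{"tx":0,"ty":0,"tz":0,"ax":0,"ay":0,"az":0,"grip":-1},{"tx":0,"ty":0,"tz":0,"ax":0,"ay":0,"az":0,"grip":-1},{"tx":0,"ty":0,"tz":0,"ax":0,"ay":0,"az":0,"grip":-1},{"tx":0,"ty":0,"tz":0,"ax":0,"ay":0,"az":0,"grip":-1},{"tx":0,"ty":0,"tz":0,"ax":0,"ay":0,"az":0,"grip":-1},{"tx":0,"ty":0,"tz":-3,"ax":0,"ay":0,"az":0,"grip":-1},{"tx":0,"ty":0,"tz":-5,"ax":0,"ay":0,"az":0,"grip":-1},{"tx":0,"ty":0,"tz":-5,"ax":0,"ay":0,"az":0,"grip":-1},{"tx":0,"ty":0,"tz":0,"ax":0,"ay":0,"az":0,"grip":-1},{"tx":0,"ty":0,"tz":0,"ax":0,"ay":0,"az":0,"grip":-1}])

```text
clock: 24.25
tcp_pos: [631.9, 128.5, 172.5]
orientation: [3.141, -0.0, 3.133]
wrist_force: [-1.2, -0.3, 0.5]
finger_gap: 85.7
finger_force: 0.0
```

```bash
python3 -c "
from h import *
go(439.2,107.2,100,153)"
```

```text
az 26.5 -> psi 153.0 t(cm) x 16.20 y -10.64 z 7.25 tcp [631.9 128.5 172.5] gap 85.7 t 24.25
```

servo_tool(rows=[{"tx":0,"ty":0,"tz":0,"ax":0,"ay":0,"az":8.8,"grip":-1},{"tx":0,"ty":0,"tz":0,"ax":0,"ay":0,"az":8.8,"grip":-1},{"tx":0,"ty":0,"tz":0,"ax":0,"ay":0,"az":8.9,"grip":-1},{"tx":3.24,"ty":-2.13,"tz":0,"ax":0,"ay":0,"az":0,"grip":-1},{"tx":3.24,"ty":-2.13,"tz":0,"ax":0,"ay":0,"az":0,"grip":-1},{"tx":3.24,"ty":-2.13,"tz":0,"ax":0,"ay":0,"az":0,"grip":-1},{"tx":3.24,"ty":-2.13,"tz":0,"ax":0,"ay":0,"az":0,"grip":-1},{"tx":3.24,"ty":-2.13,"tz":0,"ax":0,"ay":0,"az":0,"grip":-1},{"tx":0,"ty":0,"tz":4,"ax":0,"ay":0,"az":0,"grip":-1},{"tx":0,"ty":0,"tz":3,"ax":0,"ay":0,"az":0,"grip":-1},{"tx":0,"ty":0,"tz":0,"ax":0,"ay":0,"az":0,"grip":-1},{"tx":0,"ty":0,"tz":0,"ax":0,"ay":0,"az":0,"grip":-1}])

```text
clock: 25.75
tcp_pos: [439.6, 106.7, 102.9]
orientation: [-3.141, -0.0, 2.67]
wrist_force: [-0.4, -0.4, 0.3]
finger_gap: 85.3
finger_force: 0.0
```

```bash
python3 -c "
from h import *
go(439.2,107.2,7,153)
s=snapshot('scene'); cv2.imwrite('pics/t6.png',cv2.resize(s['img'][190:390,240:480],None,fx=3,fy=3))"
```

```text
az -0.0 -> psi 153.0 t(cm) x 0.06 y 0.02 z 9.59 tcp [439.6 106.7 102.9] gap 85.3 t 25.75
```

View pics/t6.png

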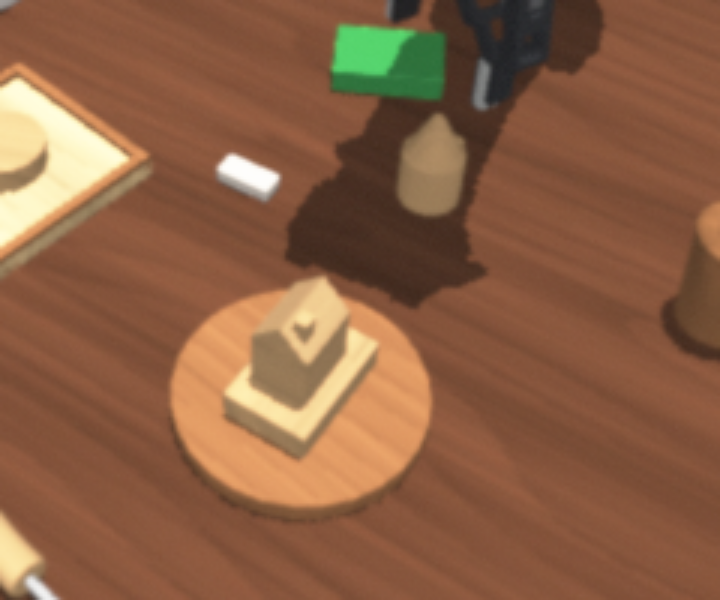

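The house stands upright on the base (crop 300,345), ridge along it and well centred. The fingers straddle the gnome (432,165), clear of the green block. I'll descend and grip.

servo_tool(rows=[{"tx":0.06,"ty":0.02,"tz":3,"ax":0,"ay":0,"az":0,"grip":-1},{"tx":0,"ty":0,"tz":3,"ax":0,"ay":0,"az":0,"grip":-1},{"tx":0,"ty":0,"tz":2.4,"ax":0,"ay":0,"az":0,"grip":-1},{"tx":0,"ty":0,"tz":1.1,"ax":0,"ay":0,"az":0,"grip":-1},{"tx":0,"ty":0,"tz":0,"ax":0,"ay":0,"az":0,"grip":-1},{"tx":0,"ty":0,"tz":0,"ax":0,"ay":0,"az":0,"grip":1},{"tx":0,"ty":0,"tz":0,"ax":0,"ay":0,"az":0,"grip":1},{"tx":0,"ty":0,"tz":0,"ax":0,"ay":0,"az":0,"grip":1},{"tx":0,"ty":0,"tz":0,"ax":0,"ay":0,"az":0,"grip":1},{"tx":0,"ty":0,"tz":0,"ax":0,"ay":0,"az":0,"grip":1},{"tx":0,"ty":0,"tz":0,"ax":0,"ay":0,"az":0,"grip":1},{"tx":0,"ty":0,"tz":0,"ax":0,"ay":0,"az":0,"grip":1}])

```text
clock: 27.3
tcp_pos: [439.6, 107.7, 8.7]
orientation: [3.14, 0.001, 2.671]
wrist_force: [-2.2, -0.4, 10.6]
finger_gap: 41.0
finger_force: 59.4
```

```bash
python3 -c "
from h import *
go(588.2,-136,90,153)"
```

```text
az 0.0 -> psi 153.0 t(cm) x -24.31 y -14.96 z -8.13 tcp [439.6 107.7   8.7] gap 41.0 t 27.30
```

Next I'll lift 7 cm and carry it to the tray.

servo_tool(rows=[{"tx":0,"ty":0,"tz":-1,"ax":0,"ay":0,"az":0,"grip":1},{"tx":0,"ty":0,"tz":-3,"ax":0,"ay":0,"az":0,"grip":1},{"tx":0,"ty":0,"tz":-3,"ax":0,"ay":0,"az":0,"grip":1},{"tx":-2.43,"ty":-1.5,"tz":0,"ax":0,"ay":0,"az":0,"grip":1},{"tx":-2.43,"ty":-1.5,"tz":0,"ax":0,"ay":0,"az":0,"grip":1},{"tx":-2.43,"ty":-1.5,"tz":0,"ax":0,"ay":0,"az":0,"grip":1},{"tx":-2.43,"ty":-1.5,"tz":0,"ax":0,"ay":0,"az":0,"grip":1},{"tx":-2.43,"ty":-1.5,"tz":0,"ax":0,"ay":0,"az":0,"grip":1},{"tx":-2.43,"ty":-1.5,"tz":0,"ax":0,"ay":0,"az":0,"grip":1},{"tx":-2.43,"ty":-1.5,"tz":0,"ax":0,"ay":0,"az":0,"grip":1},{"tx":-2.43,"ty":-1.5,"tz":0,"ax":0,"ay":0,"az":0,"grip":1},{"tx":-2.43,"ty":-1.5,"tz":0,"ax":0,"ay":0,"az":0,"grip":1},{"tx":-2.43,"ty":-1.5,"tz":0,"ax":0,"ay":0,"az":0,"grip":1},{"tx":0,"ty":0,"tz":1.5,"ax":0,"ay":0,"az":0,"grip":1},{"tx":0,"ty":0,"tz":0,"ax":0,"ay":0,"az":0,"grip":1},{"tx":0,"ty":0,"tz":0,"ax":0,"ay":0,"az":0,"grip":1}])

```text
clock: 29.3
tcp_pos: [587.1, -135.3, 62.6]
orientation: [3.141, -0.001, 2.672]
wrist_force: [0.0, -0.2, -1.3]
finger_gap: 40.4
finger_force: 60.5
```

```bash
python3 -c "
from h import *
go(588.2,-136,41,153)
s=snapshot('scene'); cv2.imwrite('pics/t7.png',cv2.resize(s['img'][150:290,160:340],None,fx=3,fy=3))
for z,t in((8.7,'gnome foot'),):
  p=read_state()['tcp_pos']
  for d in((0,0,-8.7),(0,0,61)): print(np.round((proj(s,p+d)-[160,150])*3+1))
for a in range(0,360,90): print(np.round((proj(s,(588.2+30*np.cos(np.radians(a)),-136+30*np.sin(np.radians(a)),32))-[160,150])*3+1))"
```

```text
az 0.1 -> psi 153.0 t(cm) x -0.13 y -0.01 z 2.16 tcp [ 587.1 -135.3   62.6] gap 40.4 t 29.30
[239. 235.]
[226. 152.]
[211. 285.]
[276. 277.]
[272. 235.]
[209. 242.]
```

View pics/t7.png

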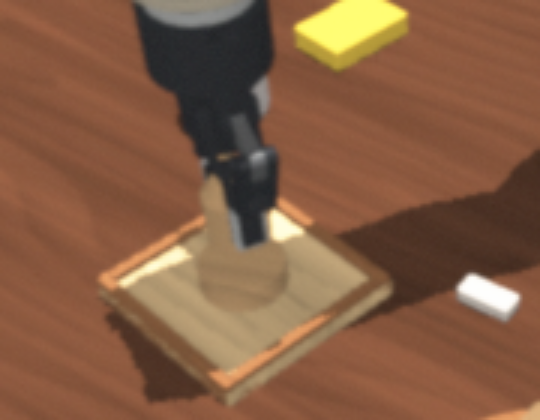

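The gnome is held above the disc. The disc's centre in the crop, about (243,262), matches the predicted (243,259). I'll lower and release.

servo_tool(rows=[{"tx":-0.13,"ty":-0.01,"tz":1.1,"ax":0,"ay":0,"az":0,"grip":1},{"tx":0,"ty":0,"tz":0.6,"ax":0,"ay":0,"az":0,"grip":1},{"tx":0,"ty":0,"tz":0.3,"ax":0,"ay":0,"az":0,"grip":1},{"tx":0,"ty":0,"tz":0.15,"ax":0,"ay":0,"az":0,"grip":1},{"tx":0,"ty":0,"tz":0,"ax":0,"ay":0,"az":0,"grip":1},{"tx":0,"ty":0,"tz":0,"ax":0,"ay":0,"az":0,"grip":1},{"tx":0,"ty":0,"tz":0,"ax":0,"ay":0,"az":0,"grip":-1},{"tx":0,"ty":0,"tz":0,"ax":0,"ay":0,"az":0,"grip":-1},{"tx":0,"ty":0,"tz":0,"ax":0,"ay":0,"az":0,"grip":-1},{"tx":0,"ty":0,"tz":0,"ax":0,"ay":0,"az":0,"grip":-1},{"tx":0,"ty":0,"tz":0,"ax":0,"ay":0,"az":0,"grip":-1},{"tx":0,"ty":0,"tz":-3,"ax":0,"ay":0,"az":0,"grip":-1},{"tx":0,"ty":0,"tz":-5,"ax":0,"ay":0,"az":0,"grip":-1},{"tx":0,"ty":0,"tz":-5,"ax":0,"ay":0,"az":0,"grip":-1},{"tx":0,"ty":0,"tz":-4,"ax":0,"ay":0,"az":0,"grip":-1},{"tx":0,"ty":0,"tz":0,"ax":0,"ay":0,"az":0,"grip":-1},{"tx":0,"ty":0,"tz":0,"ax":0,"ay":0,"az":0,"grip":-1}])

```text
clock: 31.48
tcp_pos: [588.3, -136.9, 210.6]
orientation: [3.141, -0.001, 2.671]
wrist_force: [0.3, -1.0, -0.5]
finger_gap: 85.6
finger_force: 0.0
```

```bash
python3 -c "
from h import *
go(431.7,301,200,150)"
```

```text
az 3.0 -> psi 150.0 t(cm) x 35.46 y 30.09 z 1.06 tcp [ 588.3 -136.9  210.6] gap 85.6 t 31.48
```

servo_tool(rows=[{"tx":0,"ty":0,"tz":0,"ax":0,"ay":0,"az":3,"grip":-1},{"tx":3.55,"ty":3.01,"tz":0,"ax":0,"ay":0,"az":0,"grip":-1},{"tx":3.55,"ty":3.01,"tz":0,"ax":0,"ay":0,"az":0,"grip":-1},{"tx":3.55,"ty":3.01,"tz":0,"ax":0,"ay":0,"az":0,"grip":-1},{"tx":3.55,"ty":3.01,"tz":0,"ax":0,"ay":0,"az":0,"grip":-1},{"tx":3.55,"ty":3.01,"tz":0,"ax":0,"ay":0,"az":0,"grip":-1},{"tx":3.55,"ty":3.01,"tz":0,"ax":0,"ay":0,"az":0,"grip":-1},{"tx":3.55,"ty":3.01,"tz":0,"ax":0,"ay":0,"az":0,"grip":-1},{"tx":3.55,"ty":3.01,"tz":0,"ax":0,"ay":0,"az":0,"grip":-1},{"tx":3.55,"ty":3.01,"tz":0,"ax":0,"ay":0,"az":0,"grip":-1},{"tx":3.51,"ty":3.0,"tz":0,"ax":0,"ay":0,"az":0,"grip":-1},{"tx":0,"ty":0,"tz":2,"ax":0,"ay":0,"az":0,"grip":-1},{"tx":0,"ty":0,"tz":0,"ax":0,"ay":0,"az":0,"grip":-1},{"tx":0,"ty":0,"tz":0,"ax":0,"ay":0,"az":0,"grip":-1}])

```text
clock: 33.22
tcp_pos: [432.0, 299.7, 190.9]
orientation: [-3.14, -0.0, 2.617]
wrist_force: [0.6, -0.3, 0.1]
finger_gap: 85.2
finger_force: 0.0
```

```bash
python3 -c "
from h import *
go(431.7,301,95,150)
s=snapshot('scene'); cv2.imwrite('pics/t8.png',cv2.resize(s['img'][130:400,160:560],None,fx=2,fy=2))"
```

```text
az -0.1 -> psi 150.0 t(cm) x 0.09 y 0.09 z 9.59 tcp [432.  299.7 190.9] gap 85.2 t 33.23
```

View pics/t8.png

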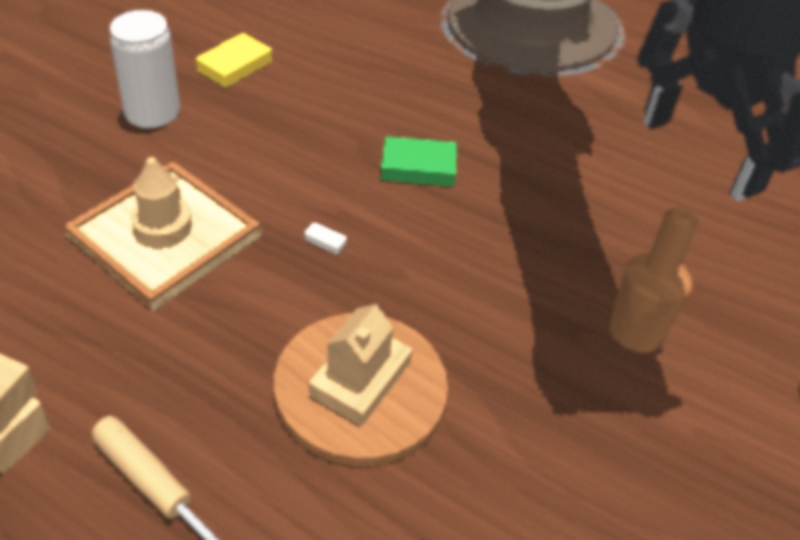

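The gnome stands on the disc in the tray (crop 158,190). The house is in place. The fingers are above the mallet handle (678,220). I'll descend and grip.

servo_tool(rows=[{"tx":0.09,"ty":0.09,"tz":2.5,"ax":0,"ay":0,"az":0,"grip":-1},{"tx":0,"ty":0,"tz":2.5,"ax":0,"ay":0,"az":0,"grip":-1},{"tx":0,"ty":0,"tz":2.5,"ax":0,"ay":0,"az":0,"grip":-1},{"tx":0,"ty":0,"tz":1.4,"ax":0,"ay":0,"az":0,"grip":-1},{"tx":0,"ty":0,"tz":0.6,"ax":0,"ay":0,"az":0,"grip":-1},{"tx":0,"ty":0,"tz":0,"ax":0,"ay":0,"az":0,"grip":-1},{"tx":0,"ty":0,"tz":0,"ax":0,"ay":0,"az":0,"grip":1},{"tx":0,"ty":0,"tz":0,"ax":0,"ay":0,"az":0,"grip":1},{"tx":0,"ty":0,"tz":0,"ax":0,"ay":0,"az":0,"grip":1},{"tx":0,"ty":0,"tz":0,"ax":0,"ay":0,"az":0,"grip":1},{"tx":0,"ty":0,"tz":0,"ax":0,"ay":0,"az":0,"grip":1},{"tx":0,"ty":0,"tz":0,"ax":0,"ay":0,"az":0,"grip":1},{"tx":0,"ty":0,"tz":0,"ax":0,"ay":0,"az":0,"grip":1},{"tx":0,"ty":0,"tz":0,"ax":0,"ay":0,"az":0,"grip":1}])

```text
clock: 35.02
tcp_pos: [431.7, 302.1, 96.4]
orientation: [3.141, 0.0, 2.618]
wrist_force: [-0.4, 0.1, 4.2]
finger_gap: 25.0
finger_force: 58.6
```

```bash
python3 -c "
from h import *
go(610.7,-3.6,220,170.7)"
```

```text
az -20.7 -> psi 170.7 t(cm) x -22.60 y -27.27 z -12.36 tcp [431.7 302.1  96.4] gap 25.0 t 35.02
```

servo_tool(rows=[{"tx":0,"ty":0,"tz":-1,"ax":0,"ay":0,"az":0,"grip":1},{"tx":0,"ty":0,"tz":-3,"ax":0,"ay":0,"az":0,"grip":1},{"tx":0,"ty":0,"tz":-4,"ax":0,"ay":0,"az":0,"grip":1},{"tx":0,"ty":0,"tz":-4,"ax":0,"ay":0,"az":0,"grip":1},{"tx":-2.2,"ty":-1.25,"tz":0,"ax":0,"ay":0,"az":0,"grip":1},{"tx":-2.2,"ty":-1.25,"tz":0,"ax":0,"ay":0,"az":0,"grip":1},{"tx":-2.2,"ty":-1.25,"tz":0,"ax":0,"ay":0,"az":0,"grip":1},{"tx":-2.2,"ty":-1.25,"tz":0,"ax":0,"ay":0,"az":0,"grip":1},{"tx":-2.2,"ty":-1.25,"tz":0,"ax":0,"ay":0,"az":0,"grip":1},{"tx":-2.2,"ty":-1.25,"tz":0,"ax":0,"ay":0,"az":0,"grip":1},{"tx":-2.2,"ty":-1.25,"tz":0,"ax":0,"ay":0,"az":0,"grip":1},{"tx":-2.2,"ty":-1.25,"tz":0,"ax":0,"ay":0,"az":0,"grip":1},{"tx":-2.2,"ty":-1.25,"tz":0,"ax":0,"ay":0,"az":0,"grip":1},{"tx":-2.2,"ty":-1.25,"tz":0,"ax":0,"ay":0,"az":0,"grip":1},{"tx":-2.2,"ty":-1.25,"tz":0,"ax":0,"ay":0,"az":0,"grip":1},{"tx":-2.2,"ty":-1.25,"tz":0,"ax":0,"ay":0,"az":0,"grip":1},{"tx":-2.2,"ty":-1.25,"tz":0,"ax":0,"ay":0,"az":0,"grip":1},{"tx":-2.2,"ty":-1.25,"tz":0,"ax":0,"ay":0,"az":0,"grip":1},{"tx":0,"ty":0,"tz":0,"ax":0,"ay":0,"az":0,"grip":1},{"tx":0,"ty":0,"tz":0,"ax":0,"ay":0,"az":0,"grip":1}])

```text
clock: 37.52
tcp_pos: [610.2, -3.1, 215.9]
orientation: [-3.141, -0.001, 2.618]
wrist_force: [0.1, 0.4, -1.5]
finger_gap: 24.5
finger_force: 58.7
```

```bash
python3 -c "
from h import *
go(610.7,-3.6,97,150)
s=snapshot('scene'); cv2.imwrite('pics/t9.png',cv2.resize(s['img'][110:360,180:440],None,fx=2,fy=2))"
```

```text
az 0.0 -> psi 150.0 t(cm) x -0.07 y -0.02 z 11.89 tcp [610.2  -3.1 215.9] gap 24.5 t 37.52
```

View pics/t9.png

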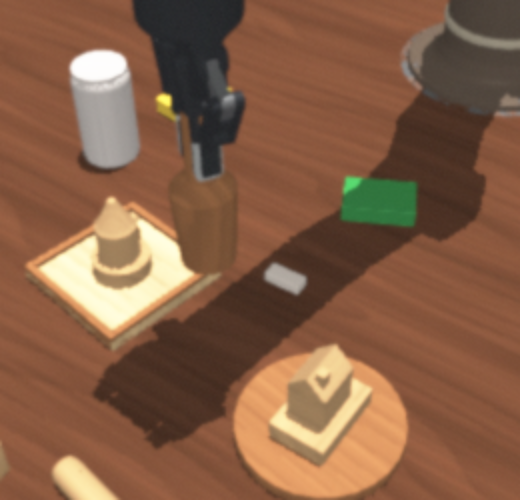

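The mallet hangs upright (crop 205,220), clear of both stacks. I'll lower it to the table.

servo_tool(rows=[{"tx":-0.07,"ty":-0.02,"tz":3,"ax":0,"ay":0,"az":0,"grip":1},{"tx":0,"ty":0,"tz":3,"ax":0,"ay":0,"az":0,"grip":1},{"tx":0,"ty":0,"tz":3,"ax":0,"ay":0,"az":0,"grip":1},{"tx":0,"ty":0,"tz":1.8,"ax":0,"ay":0,"az":0,"grip":1},{"tx":0,"ty":0,"tz":0.6,"ax":0,"ay":0,"az":0,"grip":1},{"tx":0,"ty":0,"tz":0.3,"ax":0,"ay":0,"az":0,"grip":1},{"tx":0,"ty":0,"tz":0.2,"ax":0,"ay":0,"az":0,"grip":1},{"tx":0,"ty":0,"tz":0,"ax":0,"ay":0,"az":0,"grip":1},{"tx":0,"ty":0,"tz":0,"ax":0,"ay":0,"az":0,"grip":1}])

```text
clock: 38.7
tcp_pos: [611.7, -4.2, 97.6]
orientation: [3.141, 0.001, 2.618]
wrist_force: [0.7, -0.1, -2.1]
finger_gap: 24.8
finger_force: 58.8
```

servo_tool(rows=[{"tx":0,"ty":0,"tz":0.1,"ax":0,"ay":0,"az":0,"grip":1},{"tx":0,"ty":0,"tz":0,"ax":0,"ay":0,"az":0,"grip":1},{"tx":0,"ty":0,"tz":0,"ax":0,"ay":0,"az":0,"grip":1},{"tx":0,"ty":0,"tz":0,"ax":0,"ay":0,"az":0,"grip":-0.4},{"tx":0,"ty":0,"tz":0,"ax":0,"ay":0,"az":0,"grip":-0.4},{"tx":0,"ty":0,"tz":0,"ax":0,"ay":0,"az":0,"grip":-1},{"tx":0,"ty":0,"tz":0,"ax":0,"ay":0,"az":0,"grip":-1},{"tx":0,"ty":0,"tz":0,"ax":0,"ay":0,"az":0,"grip":-1},{"tx":0,"ty":0,"tz":0,"ax":0,"ay":0,"az":0,"grip":-1},{"tx":0,"ty":0,"tz":-2,"ax":0,"ay":0,"az":0,"grip":-1},{"tx":0,"ty":0,"tz":-4,"ax":0,"ay":0,"az":0,"grip":-1},{"tx":0,"ty":0,"tz":-5,"ax":0,"ay":0,"az":0,"grip":-1},{"tx":0,"ty":0,"tz":-5,"ax":0,"ay":0,"az":0,"grip":-1},{"tx":4,"ty":0,"tz":0,"ax":0,"ay":0,"az":0,"grip":-1},{"tx":4,"ty":0,"tz":0,"ax":0,"ay":0,"az":0,"grip":-1},{"tx":4,"ty":0,"tz":0,"ax":0,"ay":0,"az":0,"grip":-1},{"tx":0,"ty":0,"tz":0,"ax":0,"ay":0,"az":0,"grip":-1},{"tx":0,"ty":0,"tz":0,"ax":0,"ay":0,"az":0,"grip":-1}])

```text
clock: 40.95
tcp_pos: [508.1, 55.6, 256.6]
orientation: [3.141, 0.001, 2.618]
wrist_force: [-0.2, 0.1, -0.1]
finger_gap: 85.5
finger_force: 0.0
```

```bash
python3 -c "
from meas import *
print(read_state()['tcp_pos'],read_state()['wrist_force'])
s=snapshot('scene'); cv2.imwrite('pics/t10.png',cv2.resize(s['img'][110:360,180:440],None,fx=2,fy=2))
f=lambda p:np.round((proj(s,p)-[180,110])*2)
print('mallet foot/top',f((611.7,-4.2,0)),f((611.7,-4.2,150)),'gnome tip',f((588.4,-136.5,102)),'ridge ends',f((653.7,129.5,91)),f((609.7,129.5,91)))
"
```

```text
[508.07622468  55.57892636 256.61366957] [-0.21096204  0.07903811 -0.05582917]
mallet foot/top [212. 345.] [203. 228.] gnome tip [111. 199.] ridge ends [307. 378.] [337. 343.]
```

View pics/t10.png

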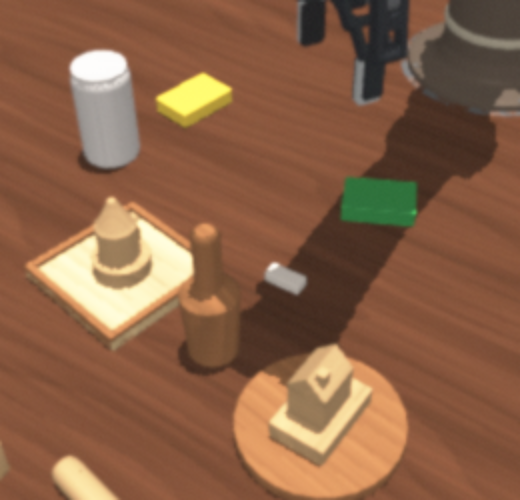

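The mallet's top at (204,230) and the gnome's tip at (111,199) fall where predicted, and the house ridge agrees to within a few pixels. Everything is upright, and the can and eraser haven't moved. I'll hand in.

```bash
python3 -c "
from rig import finish_job
print(finish_job())"
```

```text
the job is handed in; nothing more can be done
None
```

Job handed in at about 41 s: by the last camera check, both bases, the house, the gnome and the mallet were in place and upright and the can and eraser had not moved, but the hand-in returned no verdict.

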